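Zero the red fuel-stop counter

TASK

The heat is over, so clear the red fuel-stop counter: first tip its weighted pawl lever over, away from the dial, so that the ratchet is free, then turn the red knob back until its white pointer stands at the white zero mark. Leave the pawl tipped off and do not disturb the blue counter beside it.

Things in the scene. Friction and masses are not known exactly. Their poses are not given: they have to be found in the camera images.
- red_counter: Black base 160 x 220 x 30 mm of the counter with red knob and red lever ball, fixed to the table. Origin at table level below the knob axis; x points to the white zero mark, y from the knob to the pawl lever, z up. Base spans -80..80 mm in x, -80..140 mm in y. Dial radius 60 mm, 12 saw teeth, tips 49 mm above the table. Lever pivot: 115 mm along y, 50 mm up, between cheeks 58 mm high.
- red_knob (a joint): Turn of red knob and dial, rad: 0 with the white pointer at the white zero mark, growing clockwise seen from above. Starts at 0.6 to 1.25. With the pawl on the teeth it locks within one tooth (30 degrees) of turning back; with the pawl off it turns both ways, -0.5 to 2.6, with a light drag (0.05 Nm) and stays where it is left.
- red_grip (a point): Grip point of the red knob on its vertical axis, 82 mm above the table. The knob is an upright red bar 56 mm long, 16 mm thick, from 52 to 100 mm above the table; grip it across its thickness. This point's x axis runs along the bar towards the white pointer and turns with the knob.
- red_pawl (a joint): Tip angle of the red pawl lever, rad: 0 to 0.2 with the pawl in the teeth (locked; lever leans about 0.35 rad from upright towards the knob), 0.95 tipped over against its outer stop (free; leans 0.6 rad away from the knob). No spring, only the ball's weight: pushed past about 0.45 it falls over by itself and stays. About 1 N at the ball moves it.
- red_ball (a point): Centre of the red ball (24 mm across) on top of the red pawl lever, an 8 mm steel rod; 85 mm from the pivot. With the pawl in the teeth it is about 86 to 95 mm from the knob axis along the base's y and 130 mm above the table; tipped off, 163 mm and 120 mm. It swings in the upright plane through the knob axis, its top at most 147 mm up.
- blue_pointer (a point): Tip of the white pointer on the dial of the blue counter, a bystander of the same build with blue knob and ball, to be left alone; 55 mm from its knob axis, 52 mm above the table.
- blue_ball (a point): Centre of the blue ball (24 mm across) on the blue counter's pawl lever, to be left alone.

How it is judged:
On the way:
1. the red pawl is tipped off while the red knob is still well away from zero (value of joint red_pawl above 0.7 rad and value of joint red_knob above 0.25 rad), for 0.2 s.
At the end, for the whole second after the job is handed in: The red pawl rests tipped off (beyond 0.7 rad), the red knob is at rest with its pointer within 0.18 rad (about 10 degrees) of the zero mark, and the blue counter stands as it was (pointer within 12 mm, ball within 30 mm) (value of joint red_knob between -0.18 and 0.18 rad and velocity of joint red_knob between -0.05 and 0.05 rad/s and value of joint red_pawl above 0.7 rad and distance of blue_pointer from where it was at the start of the episode below 0.012 m and distance of blue_ball from where it was at the start of the episode below 0.03 m); the robot touches nothing.
It fails at once if the blue counter is disturbed (distance of blue_pointer from where it was at the start of the episode above 0.012 m or distance of blue_ball from where it was at the start of the episode above 0.03 m).
It also fails if it takes over 45 s, if anything falls off the work surface, if the arm or the gripper's body presses on something with over 40 N, if the wrist force passes 120 N, or if a joint passes its speed limit or range.

ROBOT

A 6-joint arm with a two-finger parallel gripper is mounted at the origin on the work surface. World frame = base frame: x ahead of the robot, y to its left, z up, the work surface at z = 0. Lengths are in m, angles in rad, forces in N, time in s.
With the tool pointing down it reaches from about 0.35 to 0.725 m from the base axis. Payload 6 kg.
Tool frame: the origin (TCP) lies midway between the tips of the shut fingers; the grasp point (between the pads) lies pinch_z behind it (pinch_z is the distance from the TCP to the grasp point, in m); z points along the fingers, y is the direction in which the jaws open and shut (so a half turn about z gives the same grasp; the last joint's range is limited). The gripper opens to 85 mm and grips with 20 to 120 N. Pads are 22 mm wide; open, the fingers measure 114 mm over their backs; the gripper's body (76 mm by 85 mm) begins 54 mm behind the grasp point. The pads swing forward as they close: fully open they stand 13 mm farther back than shut.
Start: joints at [1.648, 0.04, 0.085, 0, -1.615, -0.334], TCP at [0.152, 0.58, 0.201] pointing down, gripper open.
Joint ranges: [-2.56, 2.56], [-1.29, 2.01], [-1.08, 1.49], [-3.29, 1.98], [-2.81, -0.18], [-2.99, 2.99]. Speed limits (rad/s): [2.57, 2.57, 3.01, 3.14, 3.14, 3.14].

INTERFACE

Orientations are given as a 3x3 rotation matrix whose columns are the frame's x, y, z axes.
In Python, from rig import get_state, read_camera, close_job, pinch_z gives the robot as it stands.
- The arm moves only by the tool move_arm, never from a script. Its argument "steps" is a list of rows, each a list of 7 numbers: the shift along the tool's x, y, z in mm, then the turn, a rotation vector about the tool's x, y, z in rad, then the opening in per cent of the stroke, from 0 (shut) to 100 (fully open). In form: [[dx, dy, dz, ax, ay, az, fingers], ...]. A call has 1 to 12 rows; each row shifts and turns the commanded pose from where the row before left it, along the tool's axes as they then stand; what a row does not reach is not made up. A row lasts 1/10 s, in which the tool goes at most 50 mm and 8.59 degrees, less where a joint would pass 70% of its speed; a pose out of reach is approached as far as the arm can. A call with a gripper value outside its range is refused whole. The fingers move at their own pace and stop on an object; "force" is the grip in N (left out, the last holds). Time passes only in rows, so rows that do not move let the fingers close. It gives the time, the measured TCP pose, the force and the opening at its end, in the units of the state.
- get_state(): the state, without advancing time (a new reading comes with each control period).
- read_camera(name): name is "side" or "top" or "wrist"; returns a dict with "frame" (384x512x3 uint8, blue, green, red), "depth" (384x512 float32, m along the optical axis (not along the pixel's ray), 0 where there is no reading), "fx", "fy", "cx", "cy" (pixels), "rvec" (rotation vector, rad) and "tvec" (3), from world to camera coordinates, as OpenCV has them; the wrist camera has in their place "T_tool_cam" (4x4, takes a point from camera to tool coordinates, whose origin is the TCP and whose axes are the flange's). Camera axes: x right, y down, z forward; pixel columns grow to the right and rows downward; lengths in m; the calibration is good to about 2 mm. A picture is of the moment at which its call begins: read the wrist's pose just before it.
- close_job(): hands the job in, once; it reports no verdict.
The state is a dict: "t": time; "joint_positions": joint angles; "qvel": joint speeds; "joint_torque": joint torques, N m; "ee_pos": TCP position; "eef_rot": TCP orientation; "contact_force": force on the tool from outside, world axes, zero at the start; "torque": the same for the moment, N m; "gripper_width": finger opening in m.
Only numpy, scipy, OpenCV 4.12 (cv2) and the standard library are available. Lean on these libraries where they do the work, as an engineer would, in place of code of your own. Each camera call takes 0.05 s, during which the arm holds its last target. There are 200 camera calls.

## Working session

There is one attempt and no reset: what is moved stays moved. The work goes in short steps, Python scripts to look and compute and a tool call to move; the robot and the scene stay as the last step left them, time stands still between calls to the robot, and variables do not carry over. Pictures are saved under pics/ and viewed, about 8 in all and at most 12, crops included, and the job is handed in when it is done.

Besides the shell and the picture viewer there is one more tool, called after ">>>" in YAML: its name, and indented under it one key for each argument. move_arm: Moves the arm, as the interface text tells. Its arguments: {"type":"object","properties":{"steps":{"type":"array","items":{"type":"array","items":{"type":"number"}}},"force":{"type":"number"}},"required":["steps"]}

```bash
mkdir -p pics
cat > h.py <<'E'
import numpy as np, cv2
from rig import *
def cam(n):
    s=get_state(); c=read_camera(n)
    K=np.array([[c['fx'],0,c['cx']],[0,c['fy'],c['cy']],[0,0,1]])
    if 'rvec' in c:
        R=cv2.Rodrigues(np.array(c['rvec'],float))[0]; T=np.eye(4); T[:3,:3]=R.T; T[:3,3]=-R.T@np.array(c['tvec']).ravel()
    else:
        W=np.eye(4); W[:3,:3]=s['eef_rot']; W[:3,3]=s['ee_pos']; T=W@np.array(c['T_tool_cam'])
    return c['frame'],c['depth'],K,T
def pt(u,v,d,K,T):
    return (T@np.array([(u-K[0,2])/K[0,0]*d,(v-K[1,2])/K[1,1]*d,d,1]))[:3]
def onz(u,v,z,K,T):
    r=T[:3,:3]@np.array([(u-K[0,2])/K[0,0],(v-K[1,2])/K[1,1],1]); return T[:3,3]+r*(z-T[2,3])/r[2]
E
python3 - <<'E'
from h import *
import pickle
s=get_state(); print(s['t'],s['ee_pos'],np.round(s['eef_rot'],3),pinch_z)
d={n:cam(n) for n in('top','side')}
pickle.dump(d,open('d.pkl','wb'))
for n in d: cv2.imwrite(f'pics/{n}0.png',d[n][0]); print(n,np.round(d[n][3],3))
E
```

```text
0.0 [0.15221014 0.57996483 0.19967715] [[ 0.967 -0.254 -0.   ]
 [-0.254 -0.967 -0.002]
 [ 0.     0.002 -1.   ]] 0.0187
top [[-0.017 -0.986  0.167  0.409]
 [-0.999  0.011 -0.034  0.033]
 [ 0.031 -0.167 -0.985  0.873]
 [ 0.     0.     0.     1.   ]]
side [[-0.833 -0.321  0.452  0.201]
 [-0.554  0.506 -0.662  0.564]
 [-0.016 -0.801 -0.598  0.6  ]
 [ 0.     0.     0.     1.   ]]
```

View pics/top0.png

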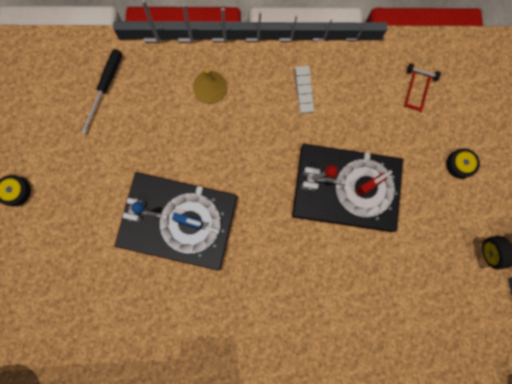

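View pics/side0.png

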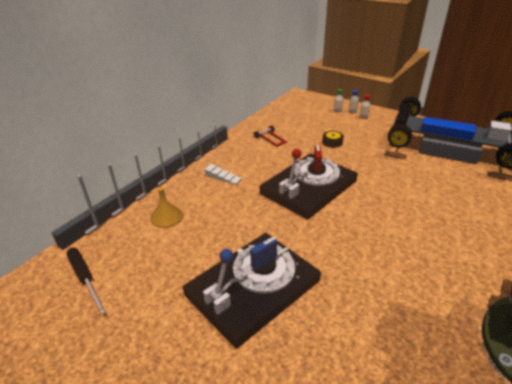

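Run:
```python
from h import *
import pickle
d=pickle.load(open('d.pkl','rb'))
f,dep,K,T=d['top']; a=cv2.resize(f[130:245,285:415],None,fx=6,fy=5.2/5.2*5,interpolation=3)
cv2.imwrite('pics/topc.png',cv2.resize(f[135:240,285:415],None,fx=6,fy=5.7,interpolation=3) if 0 else cv2.resize(f[140:240,285:415],(780,600),interpolation=3))
def P(n,u,v): 
    f,dep,K,T=d[n]; return np.round(pt(u,v,dep[v,u],K,T),3)
for n in d:
    f,dep,K,T=d[n]; h=cv2.cvtColor(f,cv2.COLOR_BGR2HSV)
    m=((h[...,0]<6)|(h[...,0]>174))&(h[...,1]>150)&(h[...,2]>60)
    k,l,st,ce=cv2.connectedComponentsWithStats(m.astype(np.uint8))
    for i in range(1,k):
        if st[i,4]>25:
            ys,xs=np.where(l==i); p=np.array([pt(x,y,dep[y,x],K,T) for x,y in zip(xs,ys)])
            print(n,st[i],np.round(ce[i],1),np.round(np.median(p,0),3),'maxz',np.round(np.percentile(p[:,2],90),3))
f,dep,K,T=d['top']
for q in [(305,146),(404,157),(396,230),(293,217)]: print('corner',onz(*q,.03,K,T).round(4))
print('zero',onz(367,155,.03,K,T).round(4),'c',onz(365,188,.05,K,T).round(4))
```

```text
top [126   7  22  14 277] [135.9  13.9] [ 1.354  0.417 -0.591] maxz -0.586
top [148   7  37  15 469] [166.5  13.5] [ 1.357  0.298 -0.59 ] maxz -0.586
top [187   7  35  15 470] [204.2  13.7] [ 1.356  0.154 -0.591] maxz -0.585
top [224   8  16  14 204] [231.7  14.5] [ 1.355  0.049 -0.59 ] maxz -0.586
top [ 367    8  115   17 1793] [426.   16.1] [ 1.35 -0.71 -0.59] maxz -0.586
top [405  76  27  35  97] [418.5  98.6] [ 0.752 -0.376  0.007] maxz 0.009
top [325 165  13  13 133] [331.2 170.9] [ 0.571 -0.138  0.139] maxz 0.143
top [357 179  21  16 174] [366.7 186.6] [ 0.549 -0.216  0.098] maxz 0.101
side [293 150   7   7  37] [296.2 152.7] [ 0.57  -0.13   0.138] maxz 0.142
side [314 150   8  22 115] [317.5 160.3] [ 0.548 -0.205  0.087] maxz 0.101
corner [ 0.6496 -0.1098  0.03  ]
corner [ 0.6238 -0.3199  0.03  ]
corner [ 0.4695 -0.291   0.03  ]
corner [ 0.4992 -0.0792  0.03  ]
zero [ 0.6289 -0.2409  0.03  ] c [ 0.5544 -0.2259  0.05  ]
```

View pics/topc.png

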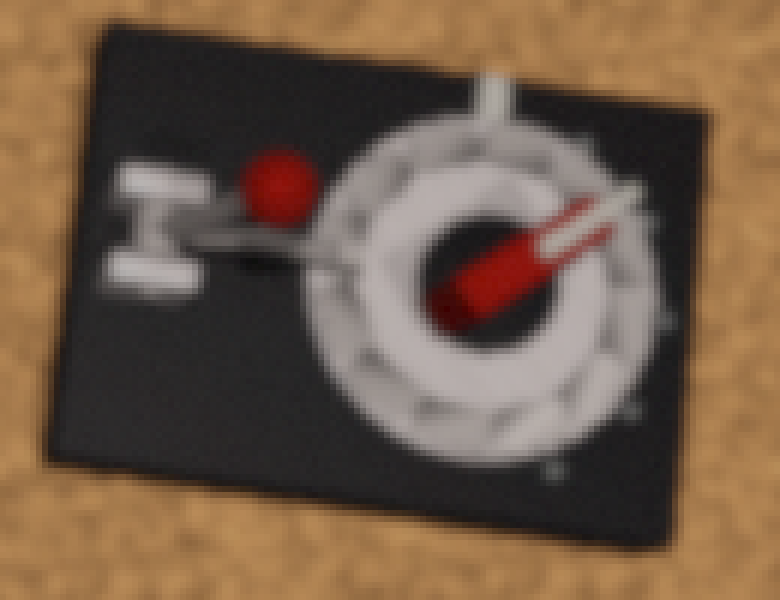

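Run:
```python
from h import *
import pickle
d=pickle.load(open('d.pkl','rb')); f,dep,K,T=d['top']
g=lambda x,y,z:onz(285+x/6-.4,140+y/6-.4,z,K,T)[:2]
W=np.array([g(*q,.03) for q in[(108,25),(710,115),(665,550),(48,463)]])
L=np.array([[.08,.14],[.08,-.08],[-.08,-.08],[-.08,.14]])
lc=L.mean(0);wc=W.mean(0);H=(L-lc).T@(W-wc);a=np.arctan2(H[0,1]-H[1,0],H[0,0]+H[1,1])
R=np.array([[np.cos(a),-np.sin(a)],[np.sin(a),np.cos(a)]]);o=wc-R@lc
print('yaw',a,'o',o,'res',(W-(L@R.T+o))*1e3)
print('dial c',g(482,288,.05),'zero dir',R.T@(g(495,98,.03)-o))
A,B=g(440,297,.1),g(597,203,.1); print('bar',A,B,np.hypot(*(B-A)),'local ang',np.arctan2(*(B-A)[::-1])-a)
tip=g(640,190,.052); print('tip local',R.T@(tip-o), 'ang',np.arctan2(*(R.T@(tip-o))[::-1]))
print('ball local',R.T@(np.array([.5705,-.134])-o))
for p in[(0,.09),(0,.163),(0,.115)]: print(p,R@p+o)
print('reach',np.hypot(*o))
```

```text
yaw -0.16321211850368209 o [ 0.55540305 -0.22714594] res [[-2.5655725  -2.83275877]
 [-1.35483513  1.79305103]
 [ 3.44562753  3.46034629]
 [ 0.47478009 -2.42063855]]
dial c [ 0.5552502  -0.22577928] zero dir [ 0.07272611 -0.00204707]
bar [ 0.54359312 -0.19635827] [ 0.57369753 -0.24912181] 0.060747559648547944 local ang -0.8890981421639397
tip local [ 0.04137238 -0.04860982] ang -0.8656572585788087
ball local [-0.00023882  0.09436116]
(0, 0.09) [ 0.57002701 -0.138342  ]
(0, 0.163) [ 0.58188867 -0.06631214]
(0, 0.115) [ 0.57408922 -0.11367424]
reach 0.6000565205253036
```

>>> move_arm:
  steps:
    - [33,35.5,0,0,0,0,0]
    - [33,35.5,0,0,0,0,0]
    - [33,35.5,0,0,0,0,0]
    - [33,35.5,0,0,0,0,0]
    - [33,35.5,0,0,0,0,0]
    - [33,35.5,0,0,0,0,0]
    - [33,35.5,0,0,0,0,0]
    - [33,35.5,0,0,0,0,0]
    - [33,35.5,0,0,0,0,0]
    - [33,35.5,0,0,0,0,0]
    - [33,35.5,0,0,0,0,0]
    - [33,35.5,0,0,0,0,0]

```text
t: 1.3
ee_pos: [0.4275, 0.0658, 0.2007]
eef_rot: [[0.967, -0.254, 0.001], [-0.254, -0.967, 0.001], [0.0, -0.001, -1.0]]
contact_force: [0.5, 0.3, -0.1]
gripper_width: 0.0
```

>>> move_arm:
  steps:
    - [33,35.5,0,0,0,0,0]
    - [33,35.5,0,0,0,0,0]
    - [33,35.5,0,0,0,0,0]
    - [33,35.5,0,0,0,0,0]
    - [33,35.5,0,0,0,0,0]
    - [31,35.5,0,0,0,0,0]
    - [0,0,0,0,0,0,0]
    - [0,0,0,0,0,0,0]

```text
t: 2.1
ee_pos: [0.5624, -0.189, 0.1991]
eef_rot: [[0.967, -0.256, -0.003], [-0.256, -0.967, 0.0], [-0.003, 0.001, -1.0]]
contact_force: [0.2, 0.6, 0.3]
gripper_width: 0.0001
```

Run:
```python
from h import *
s=get_state(); print(s['t'],s['ee_pos'],s['joint_positions'],np.round(s['eef_rot'],3),s['gripper_width'])
f,dep,K,T=cam('wrist'); cv2.imwrite('pics/w1.png',f); np.savez('w1.npz',dep=dep,K=K,T=T)
```

```text
2.1 [ 0.56236189 -0.18903482  0.19911105] [ 1.31493380e-02  2.49602296e-02  6.64654093e-02 -2.30869374e-04
 -1.61516294e+00  1.29858752e+00] [[ 0.967 -0.256 -0.003]
 [-0.256 -0.967  0.   ]
 [-0.003  0.001 -1.   ]] 0.00013086397784109794
```

View pics/w1.png

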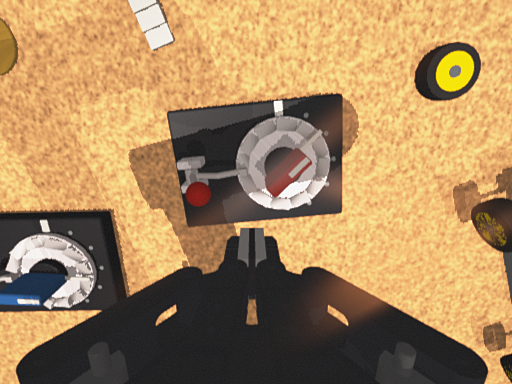

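Run:
```python
from h import *
z=np.load('w1.npz');dep,K,T=z['dep'],z['K'],z['T']
for n,q in dict(ball=(198,193),balledge=(198,187),knob=(284,180),dialL=(243,180)).items(): print(n,dep[q[1],q[0]],pt(*q,dep[q[1],q[0]],K,T).round(4))
for q in[(169,112),(340,95),(341,213),(187,226)]: print('corner',onz(*q,.03,K,T).round(4))
print('bar top ends',onz(272,192,.1,K,T).round(4),onz(306,153,.1,K,T).round(4),'dial',onz(283,162,.05,K,T).round(4),'zero',onz(278,107,.03,K,T).round(4),'ball@.13',onz(198,193,.13,K,T).round(4), onz(252,245,.199,K,T))
```

```text
ball 0.24075493 [ 0.5783 -0.1423  0.1427]
balledge 0.24214856 [ 0.5831 -0.1433  0.1397]
knob 0.2796911 [ 0.5582 -0.2229  0.1015]
dialL 0.33954084 [ 0.5549 -0.1752  0.0436]
corner [ 0.6591 -0.1084  0.03  ]
corner [ 0.6243 -0.3164  0.03  ]
corner [ 0.4707 -0.2929  0.03  ]
corner [ 0.507  -0.0794  0.03  ]
bar top ends [ 0.548  -0.2075  0.1   ] [ 0.58   -0.2513  0.1   ] dial [ 0.5659 -0.2296  0.05  ] zero [ 0.6301 -0.2403  0.03  ] ball@.13 [ 0.5751 -0.1386  0.13  ] [ 0.54453842 -0.18409047  0.199     ]
```

>>> move_arm:
  steps:
    - [0,0,40,0,0,0,0]
    - [0,0,39,0,0,0,0]
    - [0,0,0,0,0,0,0]
    - [-1.5,-15,0,0,0,0,0]
    - [-1,-10,0,0,0,0,0]
    - [-1,-10,0,0,0,0,0]
    - [-1,-10,0,0,0,0,0]
    - [-1,-10,0,0,0,0,0]
    - [-1,-10,0,0,0,0,0]
    - [-1,-10,0,0,0,0,0]
    - [-1,-10,0,0,0,0,0]
    - [0,-5,0,0,0,0,0]

```text
t: 3.35
ee_pos: [0.5774, -0.0979, 0.1216]
eef_rot: [[0.967, -0.253, -0.0], [-0.253, -0.967, -0.0], [-0.0, 0.0, -1.0]]
contact_force: [-0.6, 0.3, 0.2]
gripper_width: -0.0001
```

>>> move_arm:
  steps:
    - [0,0,0,0,0,0,0]
    - [0,0,0,0,0,0,0]
    - [0,0,-40,0,0,0,0]
    - [0,0,-40,0,0,0,0]
    - [5,30,-20,0,0,0.1,100]
    - [3,30,0,0,0,0.12,100]
    - [3,30,0,0,0,0.14,100]
    - [0,30,0,0,0,0.14,100]
    - [0,0,0,0,0,0.14,100]
    - [0,0,0,0,0,0.14,100]
    - [0,0,0,0,0,0,100]
    - [0,0,0,0,0,0,100]

```text
t: 4.55
ee_pos: [0.5383, -0.2111, 0.2217]
eef_rot: [[0.512, -0.859, -0.0], [-0.859, -0.512, -0.0], [0.0, 0.0, -1.0]]
contact_force: [-0.5, -0.0, -0.6]
gripper_width: 0.0854
```

Run:
```python
from h import *
s=get_state(); print(s['t'],s['ee_pos'],s['joint_positions'],np.round(s['eef_rot'],3),s['gripper_width'])
f,dep,K,T=cam('wrist'); cv2.imwrite('pics/w2.png',f); np.savez('w2.npz',dep=dep,K=K,T=T)
```

```text
4.55 [ 0.53828469 -0.21110423  0.22173271] [-2.68805500e-02 -1.43487792e-02  6.79756939e-02  1.60393503e-04
 -1.65319480e+00  5.64259523e-01] [[ 0.512 -0.859 -0.   ]
 [-0.859 -0.512 -0.   ]
 [ 0.     0.    -1.   ]] 0.08543501761597334
```

View pics/w2.png

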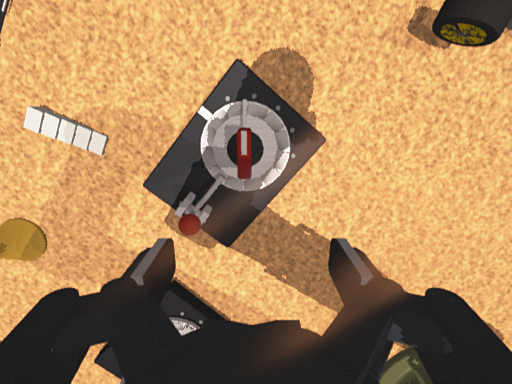

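Run:
```python
from h import *
z=np.load('w2.npz');dep,K,T=z['dep'],z['K'],z['T']
print('ball',pt(189,225,dep[225,189],K,T).round(4),'expected',.557+.0265,-.2275+.161)
print('knob depth',pt(243,165,dep[165,243],K,T).round(4))
A,B=onz(243,177,.1,K,T),onz(244.5,130,.1,K,T); print(A,B,(A+B)/2,np.linalg.norm(A-B),np.arctan2(*(B-A)[1::-1]))
t,e=onz(244,100,.052,K,T),onz(205,113,.03,K,T); c=onz(246,145,.05,K,T); print('tip',t,'zero',e,'dial',c)
s=get_state(); c=np.array([.559,-.228,.09])
print('to grip (tool mm)',1e3*np.array(s['eef_rot']).T@(c-s['ee_pos']))
```

```text
ball [ 0.5751 -0.144   0.1434] expected 0.5835 -0.0665
knob depth [ 0.5555 -0.219   0.1006]
[ 0.54842239 -0.20678018  0.1       ] [ 0.57353589 -0.25320452  0.1       ] [ 0.56097914 -0.22999235  0.1       ] 0.05278170121066934 -1.0749235964304666
tip [ 0.5914792  -0.28026015  0.052     ] zero [ 0.62852498 -0.24010364  0.03      ] dial [ 0.56154752 -0.23396863  0.05      ]
to grip (tool mm) [ 25.20043484  -9.000631   131.72054756]
```

>>> move_arm:
  steps:
    - [-5,-31,0,0,0,0,0]
    - [0,0,0,0,0,0,0]
    - [0,0,0,0,0,0,0]
    - [0,0,0,0,0,0,0]
    - [0,0,35,0,0,0,0]
    - [0,0,35,0,0,0,0]
    - [0,0,33,0,0,0,0]
    - [-11.5,-9.6,0,0,0,0,0]
    - [-11.5,-9.6,0,0,0,0,0]
    - [-7.6,-6.5,0,0,0,0,0]
    - [-7.6,-6.5,0,0,0,0,0]
    - [0,0,0,0,0,0,0]

```text
t: 5.8
ee_pos: [0.5718, -0.14, 0.1202]
eef_rot: [[0.511, -0.86, 0.002], [-0.86, -0.511, 0.0], [0.001, -0.002, -1.0]]
contact_force: [0.5, -0.0, 0.4]
gripper_width: -0.0
```

Run:
```python
from h import *
f,dep,K,T=cam('side'); cv2.imwrite('pics/s2.png',cv2.resize(f[70:270,200:420],(660,600),interpolation=3))
```

```text
(no output)
```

View pics/s2.png

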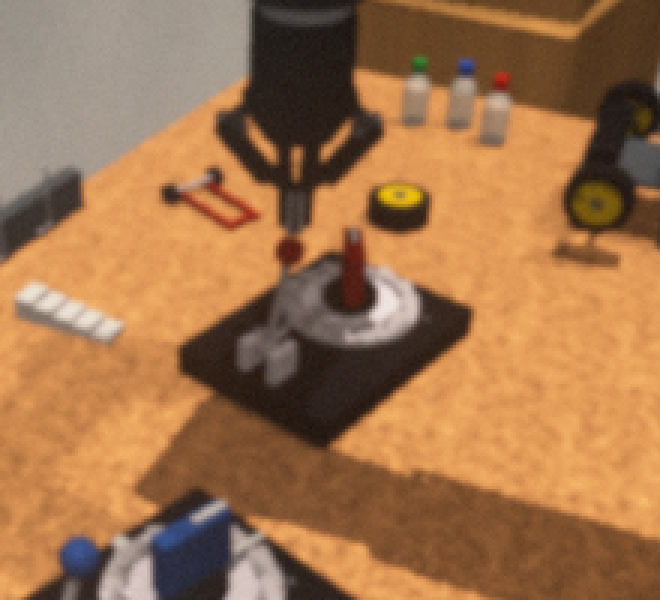

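Run:
```python
from h import *
s=get_state(); f,dep,K,T=cam('side')
p=np.linalg.inv(T)@np.append(s['ee_pos'],1); print('TCP px',(K@p[:3])[:2]/p[2],p[2])
for x,y in[(285,222),(296,222),(304,222),(295,215),(289,250),(295,200)]:
    u,v=200+x//3,70+y//3; print((x,y),pt(u,v,dep[v,u],K,T).round(4))
f,dep,K,T=cam('top'); np.savez('t2.npz',dep=dep,K=K,T=T); cv2.imwrite('pics/t2.png',cv2.resize(f[120:240,285:435],(750,600),interpolation=3))
p=np.linalg.inv(T)@np.append(s['ee_pos'],1); print('TCP px top',(K@p[:3])[:2]/p[2],p[2], np.array(s['contact_force']))
```

```text
TCP px [297.35046816 157.10586656] 0.9207420909518981
(285, 222) [ 0.5711 -0.1254  0.1627]
(296, 222) [ 0.5657 -0.1298  0.1623]
(304, 222) [ 0.5604 -0.1344  0.1617]
(295, 215) [ 0.5667 -0.1311  0.1691]
(289, 250) [ 0.5693 -0.1289  0.1378]
(295, 200) [ 0.5678 -0.132   0.1812]
TCP px top [330.61504604 172.92149519] 0.7746724718077607 [-0.63642659 -0.82276747 -0.78686585]
```

View pics/t2.png

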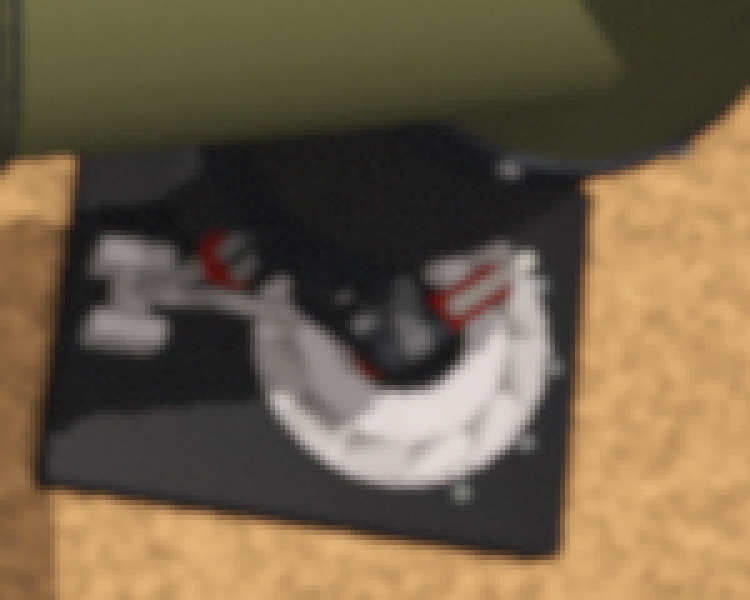

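>>> move_arm:
  steps:
    - [14,11.6,0,0,0,0,0]
    - [13.5,11.6,0,0,0,0,0]
    - [0,0,12,0,0,0,0]
    - [0,0,12,0,0,0,0]
    - [0,0,11,0,0,0,0]
    - [0,0,0,0,0,0,0]

```text
t: 6.55
ee_pos: [0.5635, -0.1763, 0.0808]
eef_rot: [[0.509, -0.861, -0.004], [-0.861, -0.509, 0.001], [-0.003, 0.003, -1.0]]
contact_force: [0.1, -0.7, -0.5]
gripper_width: 0.0
```

Run:
```python
from h import *
f,dep,K,T=cam('side'); cv2.imwrite('pics/s3.png',cv2.resize(f[100:220,240:380],(700,600),interpolation=3))
for x,y in[(290,260),(290,240),(290,220),(290,200)]:
    u,v=240+x//5,100+y//5; print((x,y),pt(u,v,dep[v,u],K,T).round(4))
```

```text
(290, 260) [ 0.5672 -0.1346  0.1383]
(290, 240) [ 0.6873 -0.3624  0.0015]
(290, 220) [ 0.7007 -0.3867  0.    ]
(290, 200) [ 0.5778 -0.1518  0.1589]
```

View pics/s3.png

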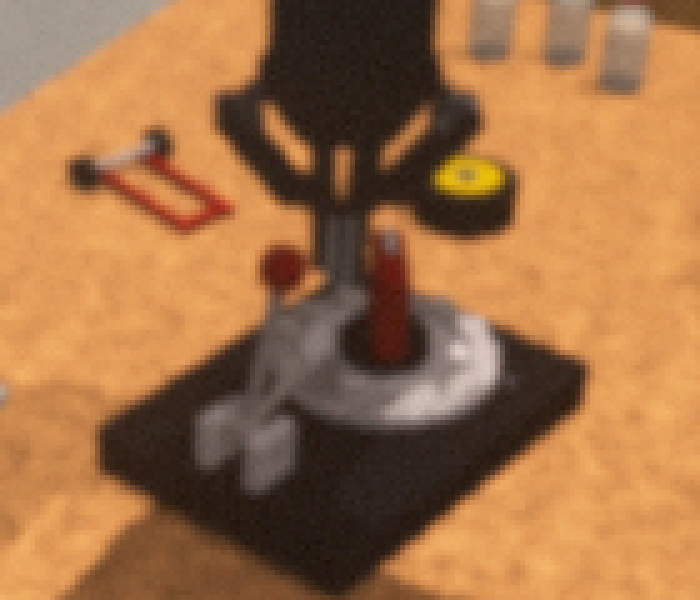

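Run:
```python
from h import *
s=get_state(); print(s['ee_pos'])
f,dep,K,T=cam('side')
for v in range(138,164,2): print(v,[list(pt(u,v,dep[v,u],K,T).round(3)) for u in(305,307,310)])
p=np.linalg.inv(T)@np.append(s['ee_pos'],1); print('TCP px',(K@p[:3])[:2]/p[2])
```

```text
[ 0.56412669 -0.17654855  0.08223313]
138 [[np.float64(0.565), np.float64(-0.161), np.float64(0.164)], [np.float64(0.694), np.float64(-0.434), np.float64(0.002)], [np.float64(0.555), np.float64(-0.169), np.float64(0.163)]]
140 [[np.float64(0.564), np.float64(-0.161), np.float64(0.158)], [np.float64(0.566), np.float64(-0.176), np.float64(0.151)], [np.float64(0.554), np.float64(-0.167), np.float64(0.159)]]
142 [[np.float64(0.564), np.float64(-0.161), np.float64(0.153)], [np.float64(0.562), np.float64(-0.168), np.float64(0.151)], [np.float64(0.554), np.float64(-0.167), np.float64(0.153)]]
144 [[np.float64(0.564), np.float64(-0.161), np.float64(0.148)], [np.float64(0.561), np.float64(-0.166), np.float64(0.147)], [np.float64(0.553), np.float64(-0.167), np.float64(0.148)]]
146 [[np.float64(0.565), np.float64(-0.165), np.float64(0.14)], [np.float64(0.56), np.float64(-0.166), np.float64(0.141)], [np.float64(0.553), np.float64(-0.167), np.float64(0.143)]]
148 [[np.float64(0.563), np.float64(-0.161), np.float64(0.138)], [np.float64(0.56), np.float64(-0.165), np.float64(0.136)], [np.float64(0.5
[... 663 characters left out ...]
float64(0.62), np.float64(-0.291), np.float64(0.031)], [np.float64(0.612), np.float64(-0.295), np.float64(0.031)]]
158 [[np.float64(0.62), np.float64(-0.279), np.float64(0.03)], [np.float64(0.601), np.float64(-0.254), np.float64(0.049)], [np.float64(0.596), np.float64(-0.262), np.float64(0.047)]]
160 [[np.float64(0.606), np.float64(-0.252), np.float64(0.042)], [np.float64(0.601), np.float64(-0.255), np.float64(0.043)], [np.float64(0.591), np.float64(-0.252), np.float64(0.047)]]
162 [[np.float64(0.6), np.float64(-0.241), np.float64(0.044)], [np.float64(0.597), np.float64(-0.247), np.float64(0.041)], [np.float64(0.583), np.float64(-0.235), np.float64(0.053)]]
TCP px [306.32510807 164.5619526 ]
```

>>> move_arm:
  steps:
    - [-7.7,-6.4,0,0,0,0,0]
    - [-7.7,-6.4,0,0,0,0,0]
    - [-7.7,-6.4,0,0,0,0,0]
    - [-7.7,-6.4,0,0,0,0,0]
    - [-7.7,-6.4,0,0,0,0,0]
    - [-7.7,-6.4,0,0,0,0,0]
    - [-7.7,-6.4,0,0,0,0,0]
    - [0,0,0,0,0,0,0]
    - [0,0,0,0,0,0,0]
    - [0,0,0,0,0,0,0]

```text
t: 7.65
ee_pos: [0.5759, -0.108, 0.0837]
eef_rot: [[0.509, -0.861, -0.0], [-0.861, -0.509, -0.0], [0.0, 0.0, -1.0]]
contact_force: [0.5, 0.2, 0.2]
gripper_width: 0.0002
```

Run:
```python
from h import *
f,dep,K,T=cam('side'); cv2.imwrite('pics/s4.png',cv2.resize(f[100:220,240:380],(700,600),interpolation=3))
h=cv2.cvtColor(f,cv2.COLOR_BGR2HSV)
m=((h[...,0]<6)|(h[...,0]>174))&(h[...,1]>150)&(h[...,2]>60)
k,l,st,ce=cv2.connectedComponentsWithStats(m.astype(np.uint8))
for i in range(1,k):
    if st[i,4]>15:
        ys,xs=np.where(l==i); p=np.array([pt(x,y,dep[y,x],K,T) for x,y in zip(xs,ys)]); print(st[i],np.median(p,0).round(3))
```

```text
[365  95   5   5  18] [ 0.599 -0.673  0.077]
[314 150   8  23 122] [ 0.547 -0.204  0.084]
[273 167   8   8  37] [ 0.578 -0.059  0.125]
```

View pics/s4.png

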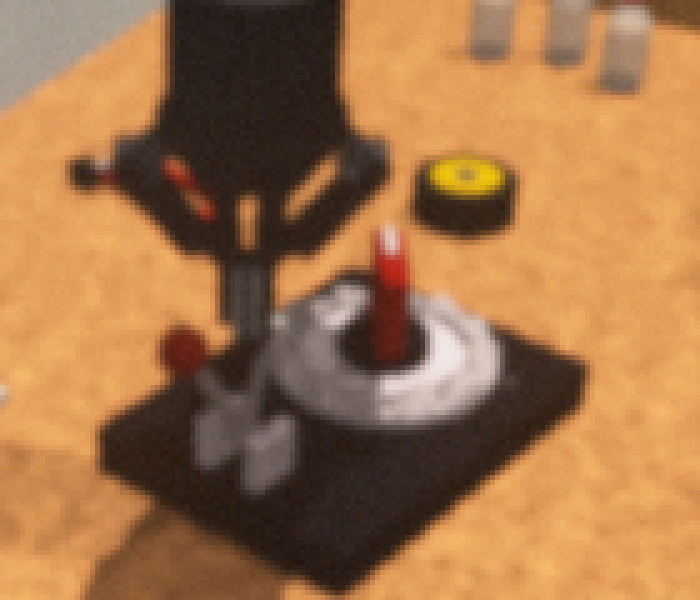

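>>> move_arm:
  steps:
    - [0,0,-30,0,0,0,0]
    - [0,0,-30,0,0,0,0]
    - [31,25.5,0,0,0,0,70]
    - [31,25.5,0,0,0,0,70]
    - [32,25.5,0,0,0,0,70]
    - [0,0,0,0,0,0,70]
    - [0,0,0,0,0,0,70]
    - [0,0,30,0,0,0,70]
    - [0,0,30,0,0,0,70]
    - [0,0,0,0,0,0,70]
  force: 25

```text
t: 8.7
ee_pos: [0.5555, -0.2259, 0.0787]
eef_rot: [[0.509, -0.86, -0.008], [-0.86, -0.509, 0.003], [-0.006, 0.005, -1.0]]
contact_force: [-0.1, 0.3, -0.8]
gripper_width: 0.0599
```

Run:
```python
from h import *
s=get_state(); print(s['ee_pos'],s['gripper_width'])
f,dep,K,T=cam('wrist'); cv2.imwrite('pics/w3.png',f)
```

```text
[ 0.55545396 -0.22591878  0.0787382 ] 0.059876185890659225
```

View pics/w3.png

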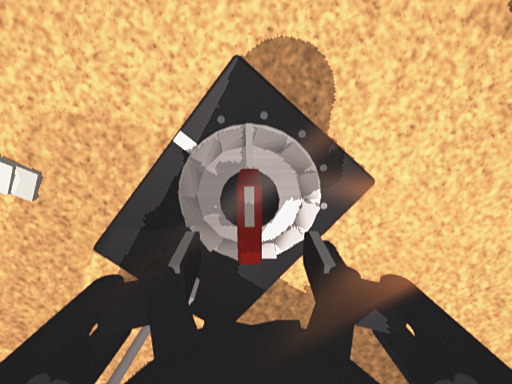

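>>> move_arm:
  steps:
    - [0,0,25,0,0,0,70]
    - [0,0,21,0,0,0,70]
    - [0,0,0,0,0,0,0]
    - [0,0,0,0,0,0,0]
    - [0,0,0,0,0,0,0]
    - [0,0,0,0,0,0,0]
    - [0,0,0,0,0,0,0]
    - [0,0,0,0,0,0,0]
  force: 25

```text
t: 9.55
ee_pos: [0.5589, -0.2282, 0.0405]
eef_rot: [[0.509, -0.861, 0.003], [-0.861, -0.509, -0.001], [0.003, -0.002, -1.0]]
contact_force: [-1.6, 0.9, 6.0]
gripper_width: 0.0157
```

>>> move_arm:
  steps:
    - [0,0,-5,0,0,0,0]
    - [0,0,0,0,0,-0.1,0]
    - [0,0,0,0,0,-0.1,0]
    - [0,0,0,0,0,-0.1,0]
    - [0,0,0,0,0,-0.1,0]
    - [0,0,0,0,0,0,0]

```text
t: 10.15
ee_pos: [0.5581, -0.2282, 0.0409]
eef_rot: [[0.805, -0.593, -0.0], [-0.593, -0.805, -0.0], [-0.0, 0.0, -1.0]]
contact_force: [6.1, -7.3, -12.2]
gripper_width: 0.0155
```

>>> move_arm:
  steps:
    - [0,0,1,0,0,-0.1,0]
    - [0,0,1,0,0,-0.1,0]
    - [0,0,0,0,0,-0.1,0]
    - [0,0,0,0,0,-0.1,0]
    - [0,0,0,0,0,-0.07,0]
    - [0,0,0,0,0,0,0]
    - [0,0,0,0,0,0,0]
    - [0,0,0,0,0,0,0]

```text
t: 10.95
ee_pos: [0.5579, -0.2289, 0.0408]
eef_rot: [[0.986, -0.167, 0.0], [-0.167, -0.986, -0.002], [0.0, 0.002, -1.0]]
contact_force: [1.4, -7.3, -5.6]
gripper_width: 0.0155
```

>>> move_arm:
  steps:
    - [0,0,0,0,0,0,60]
    - [0,0,0,0,0,0,60]
    - [0,0,0,0,0,0,60]
    - [0,0,0,0,0,0,60]
    - [0,0,-20,0,0,0,60]
    - [0,0,-40,0,0,0,60]
    - [0,0,-45,0,0,0,60]
    - [0,0,-45,0,0,0,60]
    - [0,0,0,0,0,0,60]

```text
t: 11.85
ee_pos: [0.5605, -0.2289, 0.1996]
eef_rot: [[0.986, -0.166, 0.012], [-0.166, -0.986, -0.004], [0.013, 0.002, -1.0]]
contact_force: [0.5, -0.2, 0.6]
gripper_width: 0.0513
```

Run:
```python
from h import *
s=get_state(); print(s['t'],s['ee_pos'],np.round(s['eef_rot'],3).tolist(),s['gripper_width'])
f,dep,K,T=cam('wrist'); cv2.imwrite('pics/w4.png',f); np.savez('w4.npz',dep=dep,K=K,T=T)
```

```text
11.85 [ 0.56053841 -0.2288937   0.19958845] [[0.986, -0.166, 0.012], [-0.166, -0.986, -0.004], [0.013, 0.002, -1.0]] 0.05131471450677754
```

View pics/w4.png

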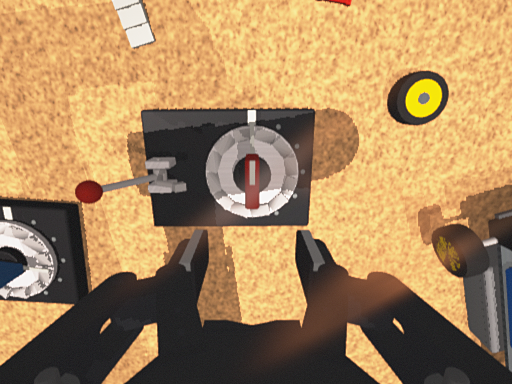

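Run:
```python
from h import *
f,dep,K,T=cam('side')
h=cv2.cvtColor(f,cv2.COLOR_BGR2HSV)
m=((h[...,0]<6)|(h[...,0]>174))&(h[...,1]>150)&(h[...,2]>60)
k,l,st,ce=cv2.connectedComponentsWithStats(m.astype(np.uint8))
for i in range(1,k):
    if st[i,4]>25:
        ys,xs=np.where(l==i); p=np.array([pt(x,y,dep[y,x],K,T) for x,y in zip(xs,ys)]); print(st[i],np.median(p,0).round(3))
import pickle
g=pickle.load(open('d.pkl','rb'))['side'][0]
print('blue diff',cv2.absdiff(f,g)[225:330,190:310].mean())
w=np.load('w4.npz');a=onz(252,208,.1,w['K'],w['T']);b=onz(252,155,.1,w['K'],w['T']);print('bar yaw',np.arctan2(*(b-a)[1::-1]))
close_job()
```

```text
[308 152  19  19 105] [ 0.545 -0.218  0.071]
[274 167   7   7  28] [ 0.579 -0.06   0.125]
blue diff 7.527592592592592
bar yaw -0.16726537106162107
the job is handed in; nothing more can be done
```

The red pawl is tipped off, the red knob is turned back to zero, and the job is handed in. It took about 12 s of the 45 s allowed.

**Last checks**
- **Pawl:** the ball measured at (0.579, -0.060, 0.125) m, on the outer stop.
- **Knob:** the last wrist picture shows the pointer at the white mark. The bar's yaw is -0.167 rad against about -0.165 rad for the base. That puts the knob within a few hundredths of a radian of zero.
- **Gripper:** open and about 0.16 m above its gripping height, with the wrist force near zero.
- **Blue counter:** I never went near it. The only check was a before/after comparison of the side picture. The mean difference was 7.5 grey levels; I did not separate shadow and noise from movement, and I did not re-measure its pointer or ball.

**What disagreed**
- **Finger length:** the finger tips stood about 35 mm higher than the reported TCP. My first push passed over the ball without tipping it. The side depth image showed the gap, so I worked lower after that.
- **Grip:** on closing on the knob the tool settled about 8 mm above its commanded height. The reported force stayed below about 16 N.

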